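# Refit the bayonet cap on the bench filter housing

### The job

Pick up the loose bayonet cap and close the bench filter housing with it: feel for the two slots with the cap's pins, push the cap down against the spring and twist it clockwise to the stop, then let it go so that it springs up into its lock. Handle it gently, without forcing it against the housing, and leave the other things on the bench where they are.

Things in the scene. Friction and masses are not known exactly. Their poses are not given: they have to be found in the camera images.
- cap: loose black bayonet cap, 0.1 to 0.2 kg, standing upright on the bench. Origin: centre of its underside (foot of the plug), z up its axis. From below: round plug 44 mm across, 26 mm high, lowest 5 mm tapered to 38 mm; round cover 72 mm across, 8 mm thick (z 26 to 34 mm); grip bar on top (z 34 to 70 mm). Half a turn leaves it the same.
- cap_grip (a point): on the cap's axis, 55 mm above its foot, in the straight grip bar: 54 mm long along the cap's x, 14 mm thick along y, 36 mm high, pinched across its thickness from above. Axes as the cap.
- cap_pins (a point): on the cap's axis, 11.5 mm above its foot, level with the two steel pins: round, 6 mm thick, sticking out of the plug along the cap's +x and -x (in line with the grip bar) to 29.5 mm from the axis, 14.5 mm below the cover. Axes as the cap.
- cap_seat (a point): on the cap's axis, at the underside of the cover, 26 mm above the foot. Its height above mouth: 17.5 mm with the pins on the rim, out of line with the slots; 13 mm with the pins dropped into the slots and the plug resting on the spring plate; 0 pushed fully down (cover on rim); 2.5 mm at most while the pins pass under the lip; 6.5 mm locked.
- housing: aluminium filter housing fixed to the bench: base 100 x 100 x 12 mm, round barrel 80 mm across, open on top, rim 95 mm above the bench; brass hose ports stick out along its +y and -y to 70 mm from the axis at 38 mm height. Origin: centre of its underside, z up.
- mouth (a point): centre of the mouth at rim height, axes as the housing. Flush in it a steel bayonet ring: bore 48 mm, two opposite slots 10 mm wide (at the bore) for the pins, to 31 mm from the axis. The slots lie along the housing's x, but up to 0.30 rad off either way: not measured; see it or feel the pins drop 4.5 mm into them (play about 0.08 rad either way). The ring does not give.
- track (a point): on the housing's axis, 9 mm below the rim: underside of the lip that the pins pass under. From the slots the track runs clockwise only (seen from above) to a stop, where the pins are 0.97 rad (56 degrees) past the middle of the slots; in the last 24 degrees the lip is 5 mm thick, a notch 4 mm high into which the pins spring up. Axes as the housing.
- plate (a joint): travel (m) of the round spring plate in the mouth, 0 at rest with its top 13 mm below the rim, growing as the plug presses it down: 6.5 mm locked, 13 mm with the cover on the rim. It pushes up with 2 N at 0 and 0.46 N more per mm, 8 N when fully pushed.
- pine_block: bare pine offcut block, 45 x 90 x 36 mm, lying on the bench between the cap and the housing; origin at the centre of its underside; to be left alone
- stapler: desk stapler, 34 x 140 x 36 mm, behind the work; origin at the centre of its underside; to be left alone
- tape_brown: roll of brown packing tape lying flat, 105 mm across, 48 mm high, behind the cap; origin at the centre of its underside; to be left alone
- tape_measure: tape measure standing on edge, 38 x 72 x 68 mm, to the right of the housing; origin at the centre of its underside; to be left alone
There are look-alikes about, which are no part of the job. There is more than one size of the cap; the one meant has the size given above.

How it is judged:
By the outcome, as a careful person would: the job done as asked, in the order asked, and still so for the second after the job is handed in, with the robot touching nothing.
It also fails if it takes over 64 s, if anything falls off the work surface, if the arm or the gripper's body presses on something with over 40 N, if the wrist force passes 120 N, or if a joint passes its speed limit or range.

### The arm

A 6-joint arm with a two-finger parallel gripper is mounted at the origin on the work surface; the furniture and walls round the work are solid. World frame = base frame: x ahead of the robot, y to its left, z up, the work surface at z = 0. Lengths are in m, angles in degrees, forces in N, time in s.
With the tool pointing down it reaches from about 0.375 to 0.9 m from the base axis. Payload 3.1 kg.
Tool frame: the origin (TCP) lies between the finger pads; the fingertips stand 22 mm ahead of it and the grasp point (between the pads) lies 3 mm ahead of it (bot.tip_extent is the distance from the TCP to the fingertips, in m); y points along the fingers, z is the direction in which the jaws open and shut, and the axes are right-handed (so a half turn about y gives the same grasp; the last joint's range is limited). The gripper opens to 87 mm and grips with 3 to 60 N. Pads are 19 mm wide; open, the fingers measure 117 mm over their backs; the gripper's body (75 mm by 190 mm) begins 51 mm behind the grasp point.
Start: joints at [53.142, 30.224, 82.088, -0, 67.689, -10.227], TCP at [0.28, 0.559, 0.245] pointing down, gripper open.
Joint ranges: [-176.69, 176.69], [-43.24, 126.21], [12.49, 139.97], [-82, 262], [0, 151.66], [-163.58, 163.58]. Speed limits (degrees/s): [159.86, 159.86, 180, 180, 180, 180].

### API

Orientations are given as a 3x3 rotation matrix whose columns are the frame's x, y, z axes.
In Python, from rig import bot, eyes, models gives the robot as it stands. The module is installed in compiled form; this text tells all that it offers.
- The arm moves only by the tool arm_command, never from a script. Its arguments are lists of equal length, an entry for each row: "translation": the shift along the tool's x, y, z each as a share of 0.08 m, from -1 to 1, a list of three; "rotation": the turn, a rotation vector about the tool's x, y, z each as a share of 60 degrees, from -1 to 1, a list of three; "grip": the closure, from -1 (fully open) to 1 (shut), so that 0 is half open. In form: {"translation": [[x, y, z], ...], "rotation": [[rx, ry, rz], ...], "grip": [grip, ...]}. A call has 1 to 5 rows; each row is the pose to reach, as a shift and turn from the pose commanded when the call began, along the tool's axes at that moment; what a row does not reach only later rows make up. A row lasts 1/10 s, in which the tool goes at most 50 mm and 8.59 degrees, less where a joint would pass 70% of its speed; a pose out of reach is approached as far as the arm can. A call with a number of a shift or a turn outside -1 to 1 is refused whole. A call with a gripper value outside its range is refused whole. The fingers move at their own pace and stop on an object; the grip force is fixed at half the most. Time passes only in rows, so rows that repeat a pose let the fingers close. It gives the time, the measured TCP pose, the force and the opening at its end, in the units of the state.
- bot.read_state(): the state, without advancing time (a new reading comes with each control period).
- eyes.capture(name): name is "scene" or "top" or "wrist"; returns a dict with "image" (400x640x3 uint8, blue, green, red), "mtx" (3x3 intrinsics, pixels), "rvec" (rotation vector, rad) and "tvec" (3), from world to camera coordinates, as OpenCV has them; the wrist camera has in their place "hand_eye" (4x4, takes a point from camera to tool coordinates, whose origin is the TCP and whose axes are the tool frame's). Camera axes: x right, y down, z forward; pixel columns grow to the right and rows downward; lengths in m; the calibration is good to about 2 mm. A picture is of the moment at which its call begins: read the wrist's pose just before it. There is no depth.
- bot.hand_in(): hands the job in, once; it reports no verdict.
Trained networks look in the newest picture that a camera, given by its name, has taken for a name from the list of things; names that differ only in an ending like _2 or _b are one class to them, and where a whole thing is asked for, a point or a joint stands for the part that bears it (a point fixed in the world has none). Each returns a list of dicts, best first, with "conf" (0 to 1); they miss things now and then, are a little off and sometimes report something else, mostly with a low value. They report only what shows in the picture. A call takes as long as a camera call. They do not tell look-alikes from the thing itself.
- models.recognise(camera, thing): "extent" ([left, top, right, bottom] as shares, 0 to 1, of the picture: columns of its width, rows of its height, round what is visible of it).
- models.spot_point(camera, thing): "point" ([column, row] as shares, 0 to 1, of the picture: columns of its width, rows of its height: a listed point, or the origin of a listed thing).
The state is a dict: "time_s": time; "joint_positions": joint angles; "qvel": joint speeds; "tau": joint torques, N m; "position": TCP position; "tcp_rot": TCP orientation; "force": force on the tool from outside, world axes, zero at the start; "moment": the same for the moment, N m; "opening": opening from 0.0 (shut) to 1.0 (fully open).
Only numpy, scipy, OpenCV 4.12 (cv2) and the standard library are available. Lean on these libraries where they do the work, as an engineer would, in place of code of your own. Each camera call takes 0.05 s, during which the arm holds its last target. There are 200 camera calls.

## Working session

There is one attempt and no reset: what is moved stays moved. The work goes in short steps, Python scripts to look and compute and a tool call to move; the robot and the scene stay as the last step left them, time stands still between calls to the robot, and variables do not carry over. Pictures are saved under pics/ and viewed, about 8 in all and at most 12, crops included, and the job is handed in when it is done.

Besides the shell and the picture viewer there is one more tool, called after "Call:" as a command line: name --argument value ..., lists and objects as JSON in quotes. arm_command: Moves the arm, as the interface text tells. Shift numbers are shares of 0.08 m and turn numbers shares of 60 degrees, none past 1 either way. Its arguments: {"type":"object","properties":{"translation":{"type":"array"},"rotation":{"type":"array"},"grip":{"type":"array"}},"required":["translation","rotation","grip"]}

```bash
mkdir -p pics; cat > h.py <<'E'
import numpy as np,cv2
from rig import bot,eyes,models
def cam(name):
    s=bot.read_state(); c=eyes.capture(name)
    if 'hand_eye' in c:
        T=np.eye(4);T[:3,:3]=np.array(s['tcp_rot']);T[:3,3]=s['position']
        X=T@np.array(c['hand_eye']); R=X[:3,:3];o=X[:3,3]
    else:
        R=cv2.Rodrigues(np.array(c['rvec'],float))[0].T; o=-R@np.array(c['tvec'],float).ravel()
    return c['image'],np.array(c['mtx']),R,o
def ray(px,K,R,o,z):
    d=R@np.linalg.solve(K,[px[0],px[1],1.]); return o+d*(z-o[2])/d[2]
def proj(P,K,R,o):
    q=K@(R.T@(np.array(P)-o)); return q[:2]/q[2]
E
python3 - <<'E'
from h import *
for n in ('scene','top'):
    im,K,R,o=cam(n); cv2.imwrite(f'pics/{n}0.png',im); print(n,o.round(3))
    for t,z in (('cap',0),('cap_grip',.055),('cap_seat',.026),('housing',0),('mouth',.095),('pine_block',0),('stapler',0),('tape_brown',0),('tape_measure',0)):
        for d in models.spot_point(n,t)[:3]:
            p=np.array(d['point'])*[640,400]; print(t,round(d['conf'],2),p.round(),ray(p,K,R,o,z)[:2].round(4))
s=bot.read_state();print(s['time_s'],s['position'],np.round(s['tcp_rot'],3),s['opening'])
E
```

```text
scene [-0.28  -0.803  0.568]
cap 0.87 [321. 237.] [ 0.4706 -0.0701]
cap 0.82 [228. 214.] [0.3716 0.2182]
cap 0.65 [273. 204.] [0.5133 0.1834]
cap_grip 0.88 [269. 188.] [0.5002 0.1853]
cap_grip 0.87 [322. 210.] [ 0.5071 -0.0333]
cap_grip 0.55 [227. 190.] [0.4028 0.2594]
cap_seat 0.89 [323. 225.] [ 0.4858 -0.0592]
cap_seat 0.75 [230. 202.] [0.39   0.2322]
cap_seat 0.72 [270. 198.] [0.4985 0.1797]
housing 0.86 [377. 250.] [ 0.5236 -0.214 ]
mouth 0.9 [377. 218.] [ 0.5107 -0.2174]
mouth 0.6 [302. 191.] [0.4908 0.0276]
pine_block 0.7 [289. 222.] [0.4667 0.0567]
pine_block 0.38 [377. 215.] [ 0.6838 -0.088 ]
stapler 0.89 [329. 204.] [0.6404 0.0654]
tape_brown 0.62 [301. 196.] [0.6196 0.17  ]
tape_measure 0.73 [437. 262.] [ 0.5832 -0.3519]
tape_measure 0.36 [268. 200.] [0.5169 0.2127]
top [ 0.3   -0.056  1.391]
cap 0.72 [325. 210.] [ 0.4769 -0.0718]
cap 0.68 [219. 250.] [0.3671 0.2128]
cap 0.56 [232. 204.] [0.4906 0.1802]
cap_grip 0.94 [215. 250.] [0.3648 0.2122]
cap_grip 0.86 [228. 199.] [0.4962 0.1816]
cap_grip 0.68 [329. 209.] [ 0.4721 -0.0814]
cap_seat 0.91 [233. 201.] [0.497  0.1753]
cap_seat 0.87 [330. 208.] [ 0.4785 -0.0833]
cap_seat 0.59 [217. 249.] [0.3676 0.2129]
housing 0.72 [376. 194.] [ 0.5212 -0.209 ]
mouth 0.61 [380. 185.] [ 0.5286 -0.2086]
pine_block 0.94 [278. 213.] [0.4679 0.0555]
stapler 0.89 [274. 150.] [0.6427 0.0688]
tape_brown 0.74 [233. 155.] [0.628  0.1826]
tape_measure 0.8 [428. 179.] [ 0.5621 -0.3523]
1.0 [0.28010664 0.55867323 0.24453968] [[ 0.894 -0.     0.448]
 [-0.448 -0.     0.894]
 [-0.    -1.    -0.   ]] 1.0011413674530762
```

```bash
python3 - <<'E'
import cv2,numpy as np
a=cv2.imread('pics/scene0.png')[140:300,180:480];b=cv2.imread('pics/top0.png')[120:280,170:470]
cv2.imwrite('pics/c0.png',np.vstack([cv2.resize(i,(560,299),interpolation=2) for i in(a,b)]))
E
```

```text
(no output)
```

View pics/c0.png

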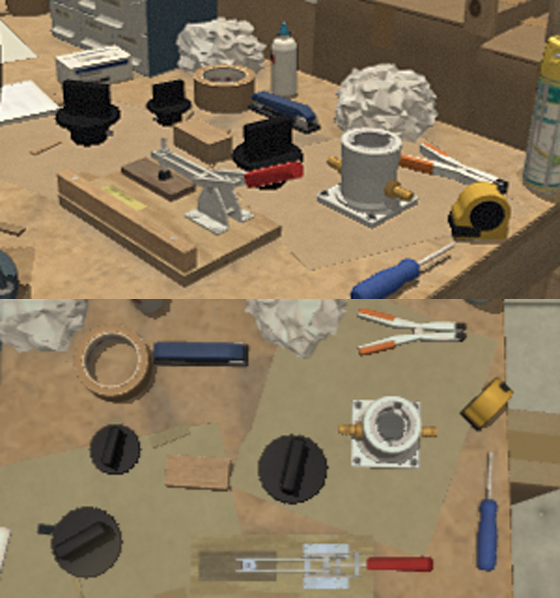

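Three candidates (top picture): small cap (232,204), large cap with a side stub (217,250), large cap (329,209). The covers of the two large ones measure ~95 mm against the housing's 100 mm base. The small one measures ~70 mm, so it fits, and it has the tape behind it and the pine block between it and the housing. I'll confirm with the wrist camera on the way.

Call:
arm_command --translation '[[0.45, 0, -0.3], [0.9, 0, -0.6], [0.9, 0, -0.6]]' --rotation '[[0, 0, 0], [0, 0, 0], [0, 0, 0]]' --grip '[-1, -1, -1]'

```text
time_s: 1.3
position: [0.3247, 0.4798, 0.2444]
tcp_rot: [[0.892, -0.0, 0.452], [-0.452, -0.003, 0.892], [0.001, -1.0, -0.003]]
force: [0.2, 0.3, 0.2]
opening: 1.004
```

Call:
arm_command --translation '[[0.45, 0, -0.3], [0.9, 0, -0.6], [0.9, 0, -0.6]]' --rotation '[[0, 0, 0], [0, 0, 0], [0, 0, 0]]' --grip '[-1, -1, -1]'

```text
time_s: 1.6
position: [0.3678, 0.4053, 0.2446]
tcp_rot: [[0.892, 0.0, 0.452], [-0.452, -0.002, 0.892], [0.001, -1.0, -0.001]]
force: [0.2, 0.6, -0.3]
opening: 1.006
```

Call:
arm_command --translation '[[0.45, 0, -0.3], [0.9, 0, -0.6], [0.9, 0, -0.6]]' --rotation '[[0, 0, 0], [0, 0, 0], [0, 0, 0]]' --grip '[-1, -1, -1]'

```text
time_s: 1.9
position: [0.4109, 0.3309, 0.2447]
tcp_rot: [[0.892, 0.001, 0.452], [-0.452, -0.001, 0.892], [0.001, -1.0, 0.0]]
force: [-0.7, 0.4, -0.1]
opening: 0.996
```

Call:
arm_command --translation '[[0.45, 0, -0.3], [0.9, 0, -0.6], [0.9, 0, -0.6]]' --rotation '[[0, 0, 0], [0, 0, 0], [0, 0, 0]]' --grip '[-1, -1, -1]'

```text
time_s: 2.2
position: [0.4541, 0.2562, 0.2448]
tcp_rot: [[0.892, 0.002, 0.452], [-0.452, -0.0, 0.892], [0.002, -1.0, 0.001]]
force: [0.0, 0.5, 0.6]
opening: 0.997
```

Call:
arm_command --translation '[[0.45, 0, -0.3], [0.9, 0, -0.6], [0.9, 0, -0.6], [0.9, 0, -0.6]]' --rotation '[[0, 0, 0], [0, 0, 0], [0, 0, 0], [0, 0, 0]]' --grip '[-1, -1, -1, -1]'

```text
time_s: 2.6
position: [0.4944, 0.1837, 0.2445]
tcp_rot: [[0.893, -0.0, 0.449], [-0.449, 0.001, 0.893], [-0.001, -1.0, 0.001]]
force: [-0.3, 1.3, 0.8]
opening: 0.997
```

```bash
python3 - <<'E'
from h import *
s=bot.read_state();print(s['time_s'],s['position'],np.round(s['tcp_rot'],3),s['force'],np.round(s['joint_positions'],1))
im,K,R,o=cam('wrist'); cv2.imwrite('pics/w0.png',im); print(o.round(3),R.round(2))
for t,z in (('cap',0),('cap_grip',.055),('cap_seat',.026),('cap_pins',.0115)):
    for d in models.spot_point('wrist',t)[:3]:
        p=np.array(d['point'])*[640,400]; print(t,round(d['conf'],2),p.round(),ray(p,K,R,o,z)[:2].round(4))
E
```

```text
2.6 [0.49436456 0.18373995 0.24451107] [[ 0.893 -0.     0.449]
 [-0.449  0.001  0.893]
 [-0.001 -1.     0.001]] [-0.25404923  1.29579858  0.7806348 ] [  8.2  22.7  96.    0.1  61.2 -55.1]
[0.429 0.217 0.384] [[ 0.45  0.86  0.24]
 [ 0.89 -0.43 -0.12]
 [ 0.    0.27 -0.96]]
cap 0.93 [318. 173.] [0.4967 0.1785]
cap 0.88 [128. 243.] [ 0.4689 -0.074 ]
cap 0.82 [291.  49.] [0.3627 0.2134]
cap_grip 0.88 [284.  39.] [0.3623 0.2122]
cap_grip 0.83 [317. 183.] [0.4957 0.1784]
cap_grip 0.42 [320. 177.] [0.4907 0.1837]
cap_seat 0.76 [319. 180.] [0.4987 0.1782]
cap_seat 0.62 [289.  47.] [0.3646 0.213 ]
cap_pins 0.65 [291.  50.] [0.3654 0.2137]
cap_pins 0.64 [319. 176.] [0.4983 0.1788]
```

View pics/w0.png

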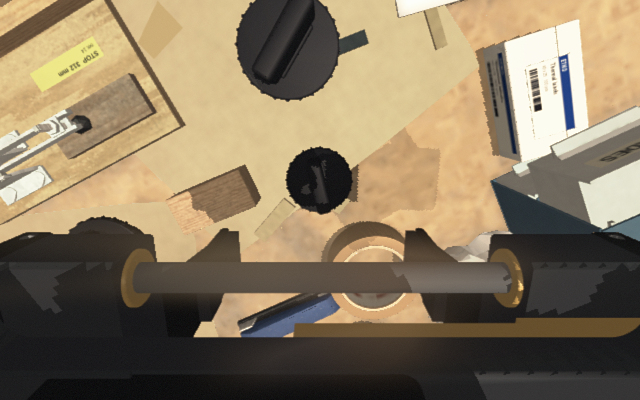

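Wrist picture: the small cap is at (319,180), the large ones at (288,48) and (128,243). I'll confirm its size and read the bar direction in one enlarged, brightened crop.

```bash
python3 - <<'E'
from h import *
im,K,R,o=cam('wrist')
a=np.array([ray(p,K,R,o,.034) for p in((287,180),(352,180))]);print('cover dia',np.linalg.norm(a[1]-a[0]))
# rectified top view at z=.065 (bar top): 1 px=0.2mm, x right = world x, y up = world y
W=np.array([[x,y] for x,y in((.4565,.2183),(.5365,.2183),(.5365,.1383),(.4565,.1383))])
def rect(z):
    src=np.float32([proj([*w,z],K,R,o) for w in W])
    return cv2.warpPerspective(im,cv2.getPerspectiveTransform(src,np.float32([[0,0],[400,0],[400,400],[0,400]])),(400,400),flags=2)
f=lambda r:(255*(r/255.)**.45).astype(np.uint8)
cv2.imwrite('pics/r0.png',np.hstack([f(rect(.034)),f(rect(.07))]))
E
```

```text
cover dia 0.07024268386154155
```

View pics/r0.png

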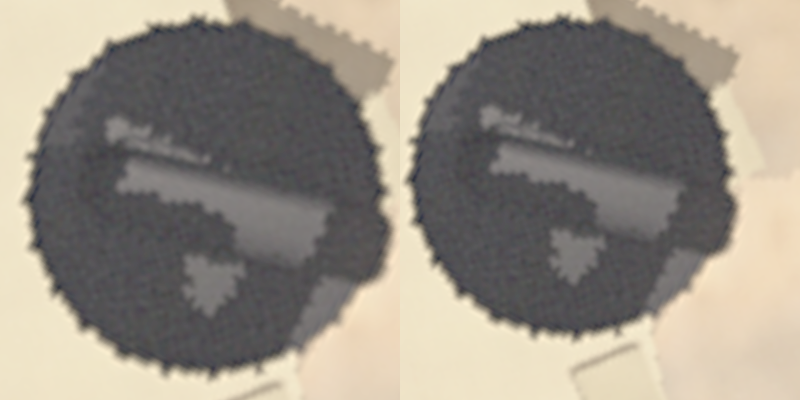

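Call:
arm_command --translation '[[0.03, 0.3, -0.02], [0.06, 0.8, -0.035], [0.06, 1.0, -0.035], [0.06, 1.0, -0.035]]' --rotation '[[0, -0.11, 0], [0, -0.225, 0], [0, -0.225, 0], [0, -0.225, 0]]' --grip '[-0.6, -0.6, -0.6, -0.6]'

```text
time_s: 3.3
position: [0.4952, 0.1784, 0.1623]
tcp_rot: [[0.974, -0.006, 0.227], [-0.227, -0.001, 0.974], [-0.006, -1.0, -0.002]]
force: [0.1, -0.5, 0.5]
opening: 0.813
```

```bash
python3 - <<'E'
from h import *
s=bot.read_state();print(s['position'],np.round(s['tcp_rot'],3),s['opening'])
im,K,R,o=cam('wrist')
for t,z in (('cap',0),('cap_grip',.055),('cap_seat',.026)):
    for d in models.spot_point('wrist',t)[:3]:
        p=np.array(d['point'])*[640,400]; print(t,round(d['conf'],2),p.round(),ray(p,K,R,o,z)[:2].round(4))
W=((.4565,.2183),(.5365,.2183),(.5365,.1383),(.4565,.1383))
src=np.float32([proj([*w,.07],K,R,o) for w in W])
r=cv2.warpPerspective(im,cv2.getPerspectiveTransform(src,np.float32([[0,0],[400,0],[400,400],[0,400]])),(400,400),flags=2)
cv2.imwrite('pics/r1.png',np.hstack([im,(255*(r/255.)**.45).astype(np.uint8)])[:, 240:1040])
E
```

```text
[0.49522894 0.17841413 0.16225292] [[ 0.974 -0.006  0.227]
 [-0.227 -0.001  0.974]
 [-0.006 -1.    -0.002]] 0.8133505242679347
cap 0.93 [328.  28.] [0.3647 0.2139]
cap 0.64 [326. 190.] [0.4991 0.1816]
cap 0.58 [ 63. 218.] [ 0.4694 -0.071 ]
cap_grip 0.72 [318. 208.] [0.4983 0.1749]
cap_grip 0.6 [329.   6.] [0.3627 0.2143]
cap_seat 0.84 [ 30. 234.] [ 0.4728 -0.0839]
cap_seat 0.63 [326.  21.] [0.3649 0.2123]
cap_seat 0.56 [321. 199.] [0.4993 0.1771]
```

View pics/r1.png

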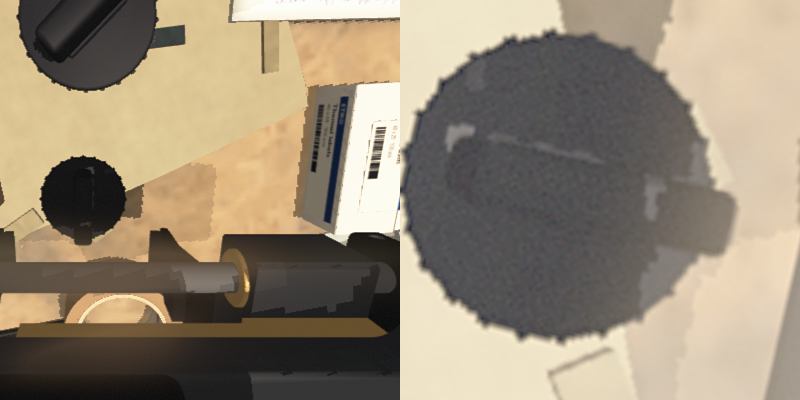

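Call:
arm_command --translation '[[0.01, 0.5, 0], [0.015, 1.0, 0], [0.015, 1.0, 0]]' --rotation '[[0, 0, 0], [0, 0, 0], [0, 0, 0]]' --grip '[-0.6, -0.6, -0.6]'

```text
time_s: 3.8
position: [0.496, 0.1775, 0.0816]
tcp_rot: [[0.974, -0.008, 0.227], [-0.227, -0.001, 0.974], [-0.007, -1.0, -0.003]]
force: [-0.9, 0.7, -0.1]
opening: 0.799
```

Call:
arm_command --translation '[[0, 0.15, 0], [0, 0.25, 0], [0, 0.25, 0]]' --rotation '[[0, 0, 0], [0, 0, 0], [0, 0, 0]]' --grip '[-0.6, -0.6, -0.6]'

```text
time_s: 4.1
position: [0.499, 0.1779, 0.0652]
tcp_rot: [[0.974, 0.001, 0.227], [-0.227, 0.0, 0.974], [0.001, -1.0, 0.0]]
force: [-1.2, -0.4, -0.2]
opening: 0.802
```

Call:
arm_command --translation '[[0, 0, 0], [0, 0, 0], [0, 0, 0], [0, 0, 0], [0, 0, 0]]' --rotation '[[0, 0, 0], [0, 0, 0], [0, 0, 0], [0, 0, 0], [0, 0, 0]]' --grip '[0, 0.4, 1, 1, 1]'

```text
time_s: 4.6
position: [0.4987, 0.1779, 0.0648]
tcp_rot: [[0.974, 0.0, 0.227], [-0.227, 0.0, 0.974], [0.0, -1.0, 0.0]]
force: [-0.3, -0.2, -0.6]
opening: 0.43
```

Call:
arm_command --translation '[[-0.015, 0.04, 0], [-0.015, 0.04, 0], [-0.015, 0.04, 0], [-0.015, 0.04, 0], [-0.015, 0.04, 0]]' --rotation '[[0, 0, 0], [0, 0, 0], [0, 0, 0], [0, 0, 0], [0, 0, 0]]' --grip '[0.4, 0.5, 1, 1, 1]'

```text
time_s: 5.1
position: [0.4973, 0.1781, 0.0612]
tcp_rot: [[0.974, -0.0, 0.227], [-0.227, -0.0, 0.974], [-0.0, -1.0, -0.0]]
force: [0.6, -0.6, -1.4]
opening: 0.157
```

Call:
arm_command --translation '[[0, 0, 0], [0, 0, 0], [0, 0, 0], [0, 0, 0], [0, 0, 0]]' --rotation '[[0, 0, 0], [0, 0, 0], [0, 0, 0], [0, 0, 0], [0, 0, 0]]' --grip '[1, 1, 1, 1, 1]'

```text
time_s: 5.6
position: [0.4973, 0.1781, 0.0613]
tcp_rot: [[0.974, -0.0, 0.227], [-0.227, -0.0, 0.974], [-0.0, -1.0, -0.0]]
force: [0.8, 0.3, -0.2]
opening: 0.154
```

Call:
arm_command --translation '[[0, -0.2, 0], [0, -0.5, 0], [0, -1.0, 0], [0, -1.0, 0]]' --rotation '[[0, 0, 0], [0, 0, 0], [0, 0, 0], [0, 0, 0]]' --grip '[1, 1, 1, 1]'

```text
time_s: 6.0
position: [0.5005, 0.1787, 0.1456]
tcp_rot: [[0.974, 0.01, 0.227], [-0.227, 0.001, 0.974], [0.009, -1.0, 0.003]]
force: [0.8, 0.4, -0.6]
opening: 0.158
```

Call:
arm_command --translation '[[0, -0.5, 0], [0.2, -1.0, -0.5], [0.47, -1.0, -0.92], [0.47, -1.0, -0.92]]' --rotation '[[0, 0, 0], [0, 0, 0], [0, 0, 0], [0, 0, 0]]' --grip '[1, 1, 1, 1]'

```text
time_s: 6.4
position: [0.5206, 0.0936, 0.2229]
tcp_rot: [[0.973, 0.007, 0.231], [-0.231, -0.002, 0.973], [0.007, -1.0, -0.001]]
force: [-0.1, -0.3, -0.7]
opening: 0.158
```

Call:
arm_command --translation '[[0.24, -0.1, -0.46], [0.47, -0.25, -0.92], [0.47, -0.25, -0.92]]' --rotation '[[0, 0, 0], [0, 0, 0], [0, 0, 0]]' --grip '[1, 1, 1]'

```text
time_s: 6.7
position: [0.5396, 0.0135, 0.242]
tcp_rot: [[0.973, 0.004, 0.232], [-0.232, -0.003, 0.973], [0.005, -1.0, -0.002]]
force: [0.7, 0.5, -0.8]
opening: 0.156
```

Call:
arm_command --translation '[[0.24, 0, -0.46], [0.47, 0, -0.92], [0.47, 0, -0.92]]' --rotation '[[0, 0, 0], [0, 0, 0], [0, 0, 0]]' --grip '[1, 1, 1]'

```text
time_s: 7.0
position: [0.5584, -0.0663, 0.2404]
tcp_rot: [[0.973, 0.001, 0.231], [-0.231, -0.002, 0.973], [0.002, -1.0, -0.002]]
force: [-0.3, 0.2, -0.9]
opening: 0.16
```

Call:
arm_command --translation '[[0.24, 0, -0.46], [0.47, 0, -0.92], [0.47, 0, -0.92]]' --rotation '[[0, 0, 0], [0, 0, 0], [0, 0, 0]]' --grip '[1, 1, 1]'

```text
time_s: 7.3
position: [0.5782, -0.1463, 0.2404]
tcp_rot: [[0.973, 0.001, 0.231], [-0.231, -0.002, 0.973], [0.002, -1.0, -0.002]]
force: [-0.2, -0.5, -0.2]
opening: 0.16
```

Call:
arm_command --translation '[[0.24, 0, -0.46], [0.47, 0, -0.92], [0.47, 0, -0.92], [0.47, 0, -0.92], [0.47, 0, -0.92]]' --rotation '[[0, 0, 0], [0, 0, 0], [0, 0, 0], [0, 0, 0], [0, 0, 0]]' --grip '[1, 1, 1, 1, 1]'

```text
time_s: 7.8
position: [0.596, -0.2207, 0.2403]
tcp_rot: [[0.974, -0.003, 0.226], [-0.226, 0.002, 0.974], [-0.003, -1.0, 0.002]]
force: [0.2, 0.3, -0.9]
opening: 0.159
```

```bash
cat > mouth.py <<'E'
from h import *
import sys
s=bot.read_state();print(s['time_s'],s['position'],np.round(s['tcp_rot'],3),s['opening'],s['force'],np.round(s['joint_positions'],1))
im,K,R,o=cam('wrist')
for t,z in (('housing',0),('mouth',.095),('track',.086),('cap_pins',.14)):
    for d in models.spot_point('wrist',t)[:2]:
        p=np.array(d['point'])*[640,400]; print(t,round(d['conf'],2),p.round(),ray(p,K,R,o,z)[:2].round(4))
c=np.array([.525,-.210])
W=c+np.array(((-.06,.06),(.06,.06),(.06,-.06),(-.06,-.06)))
src=np.float32([proj([*w,.095],K,R,o) for w in W])
r=cv2.warpPerspective(im,cv2.getPerspectiveTransform(src,np.float32([[0,0],[480,0],[480,480],[0,480]])),(480,480),flags=2)
cv2.imwrite(f'pics/{sys.argv[1]}_r.png',r)
i2=cv2.resize(im,(320,200));v=np.zeros((480,800,3),np.uint8);v[:200,:320]=i2;v[:,320:]=r
cv2.imwrite(f'pics/{sys.argv[1]}.png',v)
E
python3 mouth.py m0
```

```text
7.8 [ 0.59600764 -0.22066798  0.24032777] [[ 0.974 -0.003  0.226]
 [-0.226  0.002  0.974]
 [-0.003 -1.     0.002]] 0.1586223444371405 [ 0.20255948  0.30613207 -0.88677076] [ -30.4   31.4   80.6    0.    68.2 -107.3]
housing 0.65 [319. 105.] [ 0.5237 -0.2063]
mouth 0.98 [311. 106.] [ 0.5236 -0.2127]
track 0.72 [315. 108.] [ 0.5255 -0.2096]
cap_pins 0.56 [438.  19.] [ 0.4889 -0.1172]
```

View pics/m0.png

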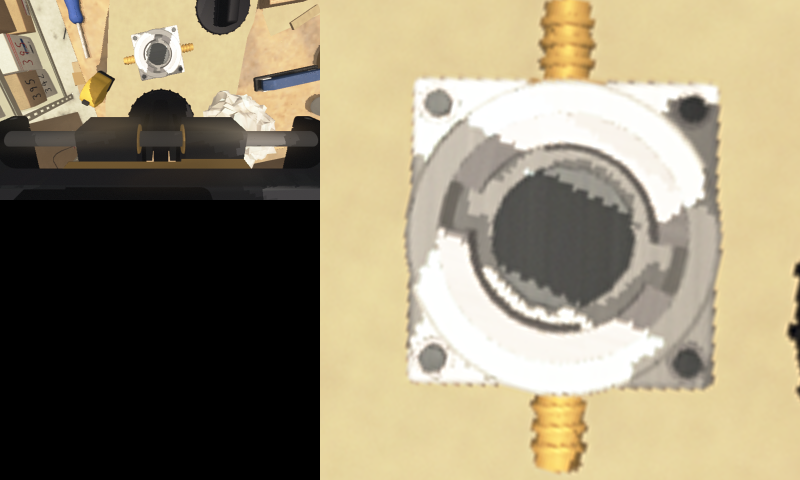

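The picture shows the mouth centre at crop (563,238), i.e. world (0.526, -0.2095). The slots run from (448,208) to (680,270), so about -15°. The bore radius reads 23.4 mm against 24 given, which is consistent.

Call:
arm_command --translation '[[-0.45, 0, -0.03], [-0.88, 0.2, -0.06], [-0.88, 0.6, -0.06], [-0.88, 0.85, -0.06], [-0.88, 0.85, -0.06]]' --rotation '[[0, 0, 0], [0, 0.033, 0], [0, 0.033, 0], [0, 0.033, 0], [0, 0.033, 0]]' --grip '[1, 1, 1, 1, 1]'

```text
time_s: 8.55
position: [0.5253, -0.2102, 0.1711]
tcp_rot: [[0.965, -0.005, 0.261], [-0.261, 0.003, 0.965], [-0.006, -1.0, 0.002]]
force: [0.1, 0.6, -1.3]
opening: 0.154
```

```bash
python3 - <<'E'
from h import *
s=bot.read_state();print(s['time_s'],np.round(s['position'],4),np.round(s['tcp_rot'],3),s['force'])
a=[]
im,K,R,o=cam('wrist'); b=cam('scene')[0]
cv2.imwrite('pics/a0.png',np.hstack([cv2.resize(im[100:300,220:420],(400,400)),cv2.resize(b[130:270,310:450],(400,400),interpolation=2)]))
E
```

```text
8.55 [ 0.5253 -0.2102  0.1711] [[ 0.965 -0.005  0.261]
 [-0.261  0.003  0.965]
 [-0.006 -1.     0.002]] [ 0.07679186  0.56826124 -1.34657322]
```

View pics/a0.png

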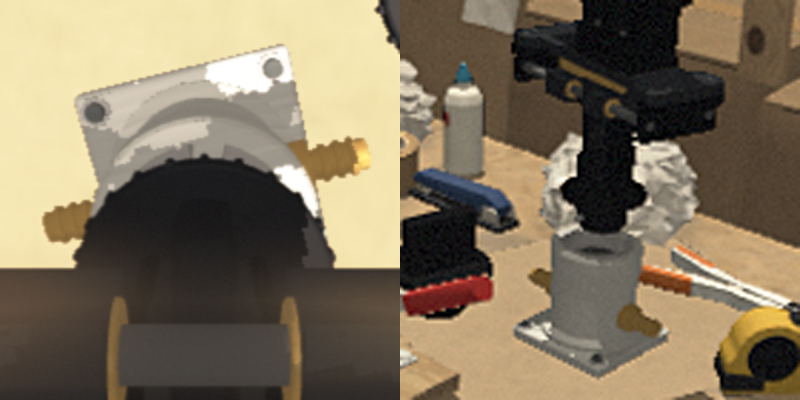

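The cap hangs centred above the mouth in both views. Next is a gentle descent with force checks.

Call:
arm_command --translation '[[0.005, 0.1, 0.005], [0.005, 0.17, 0.005], [0.005, 0.17, 0.005]]' --rotation '[[0, 0, 0], [0, 0, 0], [0, 0, 0]]' --grip '[1, 1, 1]'

```text
time_s: 8.95
position: [0.5276, -0.2111, 0.1594]
tcp_rot: [[0.965, -0.001, 0.261], [-0.261, 0.0, 0.965], [-0.001, -1.0, 0.0]]
force: [-1.5, -0.0, -1.6]
opening: 0.158
```

Call:
arm_command --translation '[[0, 0.04, 0], [0, 0.08, 0], [0, 0.08, 0]]' --rotation '[[0, 0, 0], [0, 0, 0], [0, 0, 0]]' --grip '[1, 1, 1]'

```text
time_s: 9.25
position: [0.5274, -0.2112, 0.153]
tcp_rot: [[0.965, -0.001, 0.261], [-0.261, 0.0, 0.965], [-0.001, -1.0, 0.0]]
force: [-0.2, 0.5, -2.3]
opening: 0.161
```

Call:
arm_command --translation '[[-0.02, 0, 0.018], [-0.02, 0.03, 0.018], [-0.02, 0.05, 0.018], [-0.02, 0.05, 0.018]]' --rotation '[[0, 0, 0], [0, 0, 0], [0, 0, 0], [0, 0, 0]]' --grip '[1, 1, 1, 1]'

```text
time_s: 9.65
position: [0.5264, -0.2095, 0.1491]
tcp_rot: [[0.965, -0.0, 0.261], [-0.261, 0.0, 0.965], [-0.0, -1.0, 0.0]]
force: [-0.2, -0.2, -1.0]
opening: 0.16
```

Call:
arm_command --translation '[[0, 0.02, 0], [0, 0.04, 0], [0, 0.04, 0]]' --rotation '[[0, 0, 0], [0, 0, 0], [0, 0, 0]]' --grip '[1, 1, 1]'

```text
time_s: 9.95
position: [0.5264, -0.2095, 0.1459]
tcp_rot: [[0.965, -0.0, 0.261], [-0.261, 0.0, 0.965], [-0.0, -1.0, 0.0]]
force: [0.6, 0.5, -1.9]
opening: 0.16
```

Call:
arm_command --translation '[[0, 0.02, 0], [0, 0.04, 0], [0, 0.04, 0]]' --rotation '[[0, 0, 0], [0, 0, 0], [0, 0, 0]]' --grip '[1, 1, 1]'

```text
time_s: 10.25
position: [0.5266, -0.2096, 0.1429]
tcp_rot: [[0.965, 0.0, 0.261], [-0.261, -0.0, 0.965], [0.0, -1.0, -0.0]]
force: [-0.4, -0.5, 0.6]
opening: 0.156
```

Call:
arm_command --translation '[[0, 0.02, 0], [0, 0.04, 0], [0, 0.04, 0]]' --rotation '[[0, 0, 0], [0, 0, 0], [0, 0, 0]]' --grip '[1, 1, 1]'

```text
time_s: 10.55
position: [0.5266, -0.2096, 0.1398]
tcp_rot: [[0.965, 0.0, 0.261], [-0.261, -0.0, 0.965], [0.0, -1.0, -0.0]]
force: [0.1, 0.6, 2.7]
opening: 0.162
```

Call:
arm_command --translation '[[0, 0.03, 0], [0, 0.06, 0], [0, 0.06, 0]]' --rotation '[[0, 0, 0], [0, 0, 0], [0, 0, 0]]' --grip '[1, 1, 1]'

```text
time_s: 10.85
position: [0.5266, -0.2096, 0.1349]
tcp_rot: [[0.965, 0.0, 0.261], [-0.261, -0.0, 0.965], [0.0, -1.0, -0.0]]
force: [-0.4, 1.7, 3.5]
opening: 0.158
```

Call:
arm_command --translation '[[0, 0.02, 0], [0, 0.04, 0], [0, 0.04, 0]]' --rotation '[[0, 0, 0], [0, 0, 0], [0, 0, 0]]' --grip '[1, 1, 1]'

```text
time_s: 11.15
position: [0.5267, -0.2096, 0.1319]
tcp_rot: [[0.965, 0.0, 0.261], [-0.261, -0.0, 0.965], [0.0, -1.0, -0.0]]
force: [-0.6, 0.5, 5.9]
opening: 0.158
```

```bash
python3 - <<'E'
from h import *
s=bot.read_state();print(s['position'],s['force'],s['moment'],np.round(s['joint_positions'],1))
E
```

```text
[ 0.52666508 -0.20959493  0.13188182] [-0.57788166  0.45131065  5.88272551] [0.16752444 0.17881058 0.04067218] [ -33.    34.6   96.2    0.    49.1 -107.9]
```

Force matches the spring (7.3 N against 7.2 N expected), so the pins are in the slots. Now the clockwise twist (about +tool y), held down.

Call:
arm_command --translation '[[0, 0.008, 0], [0, 0.008, 0], [0, 0.008, 0], [0, 0.008, 0], [0, 0.008, 0]]' --rotation '[[0, 0, 0], [0, 0.08, 0], [0, 0.16, 0], [0, 0.24, 0], [0, 0.24, 0]]' --grip '[1, 1, 1, 1, 1]'

```text
time_s: 11.65
position: [0.5268, -0.2097, 0.1315]
tcp_rot: [[0.87, 0.001, 0.494], [-0.494, -0.001, 0.87], [0.001, -1.0, -0.0]]
force: [-0.4, 0.6, 6.2]
opening: 0.162
```

```bash
cat > st.py <<'E'
from h import *
s=bot.read_state();R=np.array(s['tcp_rot']);print(s['time_s'],np.round(s['position'],4),'F',np.round(s['force'],1),'M',np.round(s['moment'],2),'yaw',np.degrees(np.arctan2(R[1,0],R[0,0])).round(1),s['opening'])
E
python3 st.py
```

```text
11.65 [ 0.5268 -0.2097  0.1315] F [-0.4  0.6  6.2] M [ 0.04  0.22 -0.06] yaw -29.6 0.161540067704593
```

Call:
arm_command --translation '[[0, 0, 0], [0, 0, 0], [0, 0, 0], [0, 0, 0], [0, 0, 0]]' --rotation '[[0, 0.1, 0], [0, 0.2, 0], [0, 0.3, 0], [0, 0.4, 0], [0, 0.4, 0]]' --grip '[1, 1, 1, 1, 1]'

```text
time_s: 12.15
position: [0.5269, -0.2097, 0.1315]
tcp_rot: [[0.593, 0.001, 0.805], [-0.805, -0.0, 0.593], [0.001, -1.0, 0.0]]
force: [-1.2, 0.3, 4.5]
opening: 0.153
```

Call:
arm_command --translation '[[0, 0, 0], [0, 0, 0], [0, 0, 0]]' --rotation '[[0, 0.08, 0], [0, 0.16, 0], [0, 0.16, 0]]' --grip '[1, 1, 1]'

```text
time_s: 12.45
position: [0.527, -0.2097, 0.1315]
tcp_rot: [[0.451, 0.001, 0.893], [-0.893, -0.001, 0.451], [0.001, -1.0, 0.001]]
force: [-0.5, 0.7, 5.5]
opening: 0.158
```

```bash
python3 st.py
```

```text
12.45 [ 0.527  -0.2097  0.1315] F [-0.5  0.7  5.5] M [ 0.14  0.19 -0.06] yaw -63.2 0.158380892376115
```

Yaw is -63° and still free; the stop should come near -71°. Continue in small steps, feeling for the moment.

Call:
arm_command --translation '[[0, 0, 0], [0, 0, 0], [0, 0, 0]]' --rotation '[[0, 0.04, 0], [0, 0.08, 0], [0, 0.08, 0]]' --grip '[1, 1, 1]'

```text
time_s: 12.75
position: [0.527, -0.2098, 0.1315]
tcp_rot: [[0.376, 0.001, 0.927], [-0.927, -0.001, 0.376], [0.001, -1.0, 0.001]]
force: [-0.4, 0.2, 6.5]
opening: 0.153
```

```bash
python3 st.py
```

```text
12.75 [ 0.527  -0.2098  0.1315] F [-0.4  0.2  6.5] M [ 0.09  0.22 -0.02] yaw -67.9 0.15264879600909684
```

Call:
arm_command --translation '[[0, 0, 0], [0, 0, 0], [0, 0, 0]]' --rotation '[[0, 0.02, 0], [0, 0.04, 0], [0, 0.04, 0]]' --grip '[1, 1, 1]'

```text
time_s: 13.05
position: [0.5268, -0.2098, 0.1315]
tcp_rot: [[0.337, 0.001, 0.941], [-0.941, -0.001, 0.337], [0.001, -1.0, 0.0]]
force: [-1.4, 0.5, 5.7]
opening: 0.162
```

```bash
python3 st.py
```

```text
13.05 [ 0.5268 -0.2098  0.1315] F [-1.4  0.5  5.7] M [-0.02  0.31  0.07] yaw -70.3 0.16248018365456837
```

Call:
arm_command --translation '[[0, 0, 0], [0, 0, 0], [0, 0, 0]]' --rotation '[[0, 0.02, 0], [0, 0.03, 0], [0, 0.03, 0]]' --grip '[1, 1, 1]'

```text
time_s: 13.35
position: [0.5264, -0.21, 0.1315]
tcp_rot: [[0.308, -0.0, 0.951], [-0.951, -0.001, 0.308], [0.001, -1.0, -0.001]]
force: [-2.1, -0.7, 6.8]
opening: 0.164
```

```bash
python3 st.py
```

```text
13.35 [ 0.5264 -0.21    0.1315] F [-2.1 -0.7  6.8] M [-0.08  0.45  0.21] yaw -72.0 0.16353851413711143
```

The stop is felt at yaw -72° (moment up to about 0.2 N m). I'll let the spring lift the cap 4 mm with the hand following, then open.

Call:
arm_command --translation '[[0, -0.015, 0], [0, -0.03, 0], [0, -0.05, 0], [0, -0.05, 0]]' --rotation '[[0, 0, 0], [0, 0, 0], [0, 0, 0], [0, 0, 0]]' --grip '[1, 1, 1, 1]'

```text
time_s: 13.75
position: [0.5263, -0.2099, 0.1352]
tcp_rot: [[0.308, -0.001, 0.952], [-0.952, -0.001, 0.308], [0.0, -1.0, -0.001]]
force: [-2.1, -1.8, 4.2]
opening: 0.16
```

```bash
python3 st.py
```

```text
13.75 [ 0.5263 -0.2099  0.1352] F [-2.1 -1.8  4.2] M [-0.48  0.49  0.06] yaw -72.1 0.16046831399005396
```

Call:
arm_command --translation '[[0, 0, 0], [0, 0, 0], [0, 0, 0], [0, 0, 0], [0, 0, 0]]' --rotation '[[0, 0, 0], [0, 0, 0], [0, 0, 0], [0, 0, 0], [0, 0, 0]]' --grip '[0.3, 0.2, 0, 0, 0]'

```text
time_s: 14.25
position: [0.5266, -0.2094, 0.135]
tcp_rot: [[0.307, 0.0, 0.952], [-0.952, 0.0, 0.307], [-0.0, -1.0, 0.0]]
force: [-0.3, -0.2, -0.0]
opening: 0.469
```

Call:
arm_command --translation '[[0, -0.1, 0], [0, -0.5, 0], [0, -1.0, 0], [0, -1.0, 0]]' --rotation '[[0, 0, 0], [0, 0, 0], [0, 0, 0], [0, 0, 0]]' --grip '[0, 0, 0, 0]'

```text
time_s: 14.65
position: [0.5297, -0.2114, 0.2209]
tcp_rot: [[0.307, 0.01, 0.952], [-0.952, -0.006, 0.307], [0.009, -1.0, 0.008]]
force: [0.3, -0.7, -0.1]
opening: 0.499
```

Call:
arm_command --translation '[[0.5, -0.3, 0], [0.95, -0.3, 0], [0.95, -0.3, 0]]' --rotation '[[0, 0, 0], [0, 0, 0], [0, 0, 0]]' --grip '[0, 0, 0]'

```text
time_s: 14.95
position: [0.5518, -0.2868, 0.2404]
tcp_rot: [[0.304, 0.005, 0.953], [-0.953, -0.005, 0.304], [0.006, -1.0, 0.003]]
force: [-0.7, 0.5, -0.2]
opening: 0.498
```

```bash
python3 st.py; python3 - <<'E'
from h import *
c=[]
im,K,R,o=cam('wrist')
for t,z in (('cap_grip',.095+.0065+.029),('cap_seat',.1015),('mouth',.095)):
    for d in models.spot_point('wrist',t)[:3]:
        p=np.array(d['point'])*[640,400]; print(t,round(d['conf'],2),p.round(),ray(p,K,R,o,z)[:2].round(4))
W=np.array([.526,-.2095])+np.array(((-.06,.06),(.06,.06),(.06,-.06),(-.06,-.06)))
src=np.float32([proj([*w,.11],K,R,o) for w in W])
r=cv2.warpPerspective(im,cv2.getPerspectiveTransform(src,np.float32([[0,0],[400,0],[400,400],[0,400]])),(400,400),flags=2)
b,K,R,o=cam('scene')
for z in(.095,.1015,.1035,.1085,.108):print(z,proj([.526,-.2095,z],K,R,o).round(1))
cv2.imwrite('pics/scene1.png',b)
f=lambda r:(255*(r/255.)**.5).astype(np.uint8)
cv2.imwrite('pics/f0.png',f(np.hstack([r,cv2.resize(b[170:270,330:430],(400,400),interpolation=2)])))
E
```

```text
14.95 [ 0.5518 -0.2868  0.2404] F [-0.7  0.5 -0.2] M [-0.05  0.05 -0.04] yaw -72.3 0.49769244606547747
cap_grip 0.7 [321.  94.] [ 0.5273 -0.2108]
cap_grip 0.58 [319.  95.] [ 0.5261 -0.2114]
cap_seat 0.85 [319.  95.] [ 0.5255 -0.2111]
0.095 [378.2 214.8]
0.1015 [378.4 212.4]
0.1035 [378.5 211.7]
0.1085 [378.6 209.8]
0.108 [378.6 210. ]
```

View pics/f0.png

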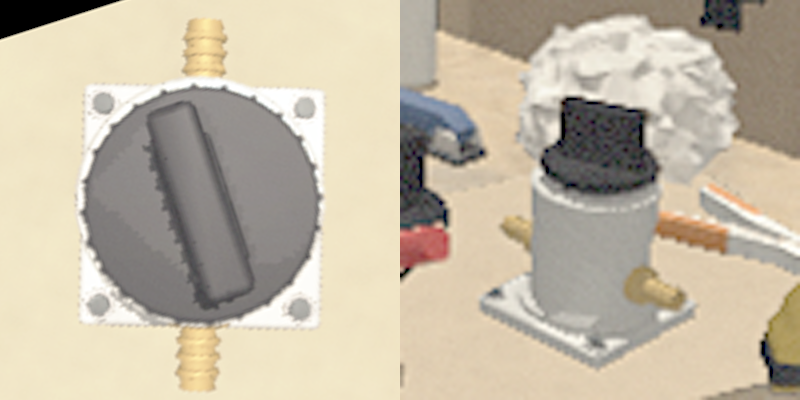

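The bar stands at about -72° (crop (172,105) to (232,300)), and the cap is level and centred at locked height. One quick check of the neighbours, then I hand in.

```bash
python3 - <<'E'
from h import *
im,K,R,o=cam('top')
for t in ('pine_block','stapler','tape_brown','tape_measure','housing'):
    d=models.spot_point('top',t)
    if d: print(t,ray(np.array(d[0]['point'])*[640,400],K,R,o,0)[:2].round(3))
print(bot.hand_in())
E
```

```text
pine_block [ 0.545 -0.226]
stapler [0.645 0.065]
tape_brown [0.626 0.183]
tape_measure [ 0.544 -0.226]
housing [ 0.528 -0.209]
the job is handed in; nothing more can be done
None
```

The small cap with the 70–72 mm cover is now on the filter housing, and my checks agree that it is locked. I handed the job in at about 15 s of the 64 s allowed.

- **Entry:** I saw the slots at about -15° in the wrist picture and lowered the cap in line with them. The pins went past rim height with no resistance, so I did not have to search by turning.
- **Push and twist:** The spring pushed back with about 7.3 N near full depth, against 7.2 N expected. I turned the cap 57° clockwise until the twisting moment rose by about 0.25 N m at the stop.
- **Release:** I let the spring lift the cap about 4 mm with the hand following, then opened the fingers and moved clear.
- **Last checks:** The cap is level and centred, and its bar stands at about -72°, as at the stop. By eye it sits at locked height; I did not measure that in millimetres. The gripper touches nothing and the wrist force is about zero.
- **Neighbours:** The stapler, brown tape and housing read within a few millimetres of their starting places.
- **Check that disagreed:** In the last top picture the networks gave the pine block and the tape measure both at about (0.545, -0.226), which is where the gripper was. I take these as false detections, since neither was touched: the arm passed well above the pine block and stayed away from the tape measure. I did not re-check either in a picture.

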